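# Swing the tube carrier over the scanner, run it out to its mark and hold it

## Task

Lift the red plunger knob of the swivel stand, turn the head anticlockwise to its other notch so that it points over the black scanner, and let the plunger drop fully home. Only then slide the white tube carrier outward along the head until its red line is level with the head's outer edge; it becomes front-heavy, so keep it flat on the head and never let it tip. The program finishes while the gripper is still holding the carrier level there (do not let go), with the scanner and the other things on the desk left alone.

Things in the scene. Friction and masses are not known exactly. Their poses are not given: they have to be found in the camera images.
- stand: Fixed swivel stand: round grey foot (170 mm across), column and dark index plate. Origin on the desk surface at the vertical swivel axis. Its x axis is where the head points (outward) at the start; in the other notch the head points 60 degrees anticlockwise (seen from above) from that, over the scanner.
- swivel (a joint): Angle of the aluminium head about the swivel axis, rad, anticlockwise seen from above: 0 in the starting notch, 1.047 in the scanner notch, end stops 0.008 rad beyond each. It turns easily (about 0.1 N m) with the plunger up, and cannot turn while the plunger is down in a notch. An ear on the head's right side (-y of the head) carries the plunger.
- plunger (a joint): Lift of the sprung plunger, m: 0 fully home in a notch, 0.012 when the pin just comes clear of the index plate (where it rests when let down between the notches), 0.020 at the upper stop. Spring: about 3 N at 0, 6 N at 0.020. It drops by itself when let go over a notch (notches are 5 mm wider than the pin).
- knob (a point): Centre of the red round plunger knob, 26 mm diameter and 24 mm tall, vertical axis, 100 mm from the swivel axis to the right of the head; at rest its centre is at z = 110 mm, its top at 122 mm. It rides with the head. Below it (4 mm gap at rest) is a brass collar of the same diameter on the ear, whose top is at z = 94 mm.
- edge (a point): Middle of the head's outer edge, 90 mm from the swivel axis, on its upper face (z = 82 mm). x: outward along the head, y: left across it, z up; turns with the head. The head is a level plate 90 mm wide, reaching 130 mm inward and 90 mm outward of the axis, with grey side rails 8 mm high and 6 mm wide (82 mm apart, centre to centre) whose outer ends are red.
- carrier: Loose white board 260 x 70 x 8 mm (about 0.3 kg) between the head's rails (3 mm play each side), with a blue rack of eight tubes 30 to 120 mm outward of the origin (top 83 mm above the underside) and a handle at the inner end. Origin: centre of its underside; x outward, z up. Starts overhanging the edge by 10 to 55 mm; centre of mass 35 mm outward of the origin: at the mark it tips unless held.
- mark (a point): The red line across the board (4 mm wide, on the upper face), 150 mm from the board's outer end and 20 mm inward of its middle; this point is its middle, on the board's underside. It must come to the head's outer edge (point edge).
- handle (a point): Centre of the carrier's blue round handle, 24 mm diameter, 36 mm tall, vertical, standing on the board 105 mm inward of its middle; the point is 20 mm above the board's upper face (28 mm above its underside).
- scanner: Fixed black tube scanner, 90 x 100 x 43 mm with a green window on top, on the desk 195 mm from the swivel axis beneath where the carrier runs out. Origin at the centre of its underside. Do not touch it.
- reagent: Bystander: white round reagent bottle, 60 mm diameter, 120 mm tall, loose.
- tape: Bystander: roll of tape lying flat, 70 mm diameter, 22 mm tall, loose.
- spare_rack: Bystander: white rack 60 x 160 x 30 mm with five tubes, 85 mm tall over all, loose.
- mouse: Bystander: black computer mouse, 105 x 60 x 30 mm, loose.
- stapler: Bystander: grey and cream stapler, 130 x 35 x 42 mm, loose.
- pen_pot: Bystander: blue pot, 72 mm diameter and 85 mm tall, with two pens up to 129 mm, loose.

How it is judged:
By the outcome, as a careful person would: the job done as asked, in the order asked, and still so for the second after the job is handed in, while the arm keeps its last pose, push and grip.
It also fails if it takes over 48 s, if anything falls off the work surface, if the arm or the gripper's body presses on something with over 40 N, if the wrist force passes 120 N, or if a joint passes its speed limit or range.

## Robot

A 6-joint arm with a two-finger parallel gripper is mounted at the origin on the work surface. World frame = base frame: x ahead of the robot, y to its left, z up, the work surface at z = 0. Lengths are in mm, angles in rad, forces in N, time in s.
With the tool pointing down it reaches from about 300 to 875 mm from the base axis. Payload 4.2 kg.
Tool frame: the origin (TCP) lies on the centre line of the jaws, within the pads' length; the fingertips stand 8 mm ahead of it and the grasp point (between the pads) lies 11 mm behind it; z points along the fingers, y is the line along which they close (so a half turn about z gives the same grasp; the last joint's range is limited). The gripper opens to 85 mm and grips with 20 to 120 N. Pads are 22 mm wide; open, the fingers measure 114 mm over their backs; the gripper's body (76 mm by 85 mm) begins 54 mm behind the grasp point. The pads swing forward as they close: fully open they stand 13 mm farther back than shut.
Start: joints at [-1.301, 0.32, 1.565, -0, 1.257, -0.02], TCP at [164.315, -551.036, 239.338] pointing down, gripper open.
Joint ranges: [-3.11, 3.11], [-0.84, 2.01], [0.21, 2.61], [-1.34, 4.49], [0.05, 2.63], [-2.56, 2.56]. Speed limits (rad/s): [2.57, 2.57, 3.14, 3.14, 3.14, 3.14].

## Interface

Orientations are given as a unit quaternion [w, x, y, z].
In Python, from workcell import arm gives the robot as it stands.
- The arm moves only by the tool carry_out, never from a script. Its argument "steps" is a list of rows, each a list of 3 entries, a list of its own where there are three numbers: the turn, a rotation vector about the tool's x, y, z scaled (see below), then the shift along the tool's x, y, z scaled (see below), then the opening, from -1 (shut) to 1 (fully open). In form: [[[ax, ay, az], [dx, dy, dz], gripper], ...]. A call has 1 to 8 rows; each row shifts and turns the commanded pose from where the row before left it, along the tool's axes as they then stand; what a row does not reach is not made up. The controller multiplies each number of a shift by 0.3 m and each number of a turn by 180 degrees. A row lasts 1/10 s, in which the tool goes at most 50 mm and 8.59 degrees, less where a joint would pass 70% of its speed; a pose out of reach is approached as far as the arm can. A call with a number of a shift or a turn outside -1 to 1 is refused whole. A call with a gripper value outside its range is refused whole. The fingers move at their own pace and stop on an object; "grip_force" is the grip in N (left out, the last holds). Time passes only in rows, so rows that do not move let the fingers close. It gives the time, the measured TCP pose, the force, the opening and the grip force at its end, in the units of the state.
- arm.get_obs(): the state, without advancing time (a new reading comes with each control period).
- arm.snapshot(name): name is "scene" or "top" or "wrist"; returns the picture (400x640x3 uint8, red, green, blue); there is no depth.
- arm.camera_params(name): a dict with "fx", "fy", "cx", "cy" (pixels), "k1" (the pictures are not rectified: a ray, as slopes to the right and down, at radius r is drawn at 1 + k1 r^2 times it, then the intrinsics apply), "rvec" (rotation vector, rad) and "tvec" (3), from world to camera coordinates, as OpenCV has them; the wrist camera has in their place "mount" (4x4, takes a point from camera to tool coordinates, whose origin is the TCP and whose axes are the flange's). Camera axes: x right, y down, z forward; pixel columns grow to the right and rows downward; lengths in mm; the calibration is good to about 2 mm. A picture is of the moment at which its call begins: read the wrist's pose just before it. camera_params takes no time and is no camera call.
- arm.hand_in(): hands the job in; it is judged then, once.
Trained networks look in the newest picture that a camera, given by its name, has taken for a name from the list of things; names that differ only in an ending like _2 or _b are one class to them, and where a whole thing is asked for, a point or a joint stands for the part that bears it (a point fixed in the world has none). Each returns a list of dicts, best first, with "confidence" (0 to 1); they miss things now and then, are a little off and sometimes report something else, mostly with a low value. They report only what shows in the picture. A call takes as long as a camera call.
- arm.boxes_of(camera, label): "box" ([left, top, width, height] in pixels, round what is visible of it).
- arm.trace(camera, label): "mask" (400x640 bool, what is visible of it) and "box" ([left, top, width, height] in pixels, round what is visible of it).
- arm.pinpoint(camera, label): "uv" ([column, row] in pixels: a listed point, or the origin of a listed thing).
The state is a dict: "t": time; "joint_pos": joint angles; "joint_velocities": joint speeds; "effort": joint torques, N m; "tool_pos": TCP position; "eef_rot": TCP orientation; "wrist_force": force on the tool from outside, world axes, zero at the start; "moment": the same for the moment, N m; "opening": opening from 0.0 (shut) to 1.0 (fully open); "grasp_force": force on a finger pad.
Only numpy, scipy, OpenCV 4.12 (cv2) and the standard library are available. Lean on these libraries where they do the work, as an engineer would, in place of code of your own. Each camera call takes 0.05 s, during which the arm holds its last target. There are 200 camera calls.

## Working session

There is one attempt and no reset: what is moved stays moved. The work goes in short steps, Python scripts to look and compute and a tool call to move; the robot and the scene stay as the last step left them, time stands still between calls to the robot, and variables do not carry over. Pictures are saved under pics/ and viewed, at most 11 in all, crops included, and the job is handed in when it is done.

Besides the shell and the picture viewer there is one more tool, called after ">>>" by a JSON object that holds its "op" and its "data". carry_out: Moves the arm, as the interface text tells. Shifts and turns lie within -1 to 1; 1 stands for 0.3 m of shift or 180 degrees of turn. Its arguments: {"type":"object","properties":{"steps":{"type":"array","items":{"type":"array"}},"grip_force":{"type":"number"}},"required":["steps"]}

```bash
mkdir -p pics; ls; cat > h.py <<'E'
import numpy as np, cv2
from scipy.spatial.transform import Rotation as R
from workcell import arm
def cam(name):
    p=arm.camera_params(name)
    if 'mount' in p:
        o=arm.get_obs(); q=o['eef_rot']; T=np.eye(4); T[:3,:3]=R.from_quat([q[1],q[2],q[3],q[0]]).as_matrix(); T[:3,3]=o['tool_pos']
        M=T@np.array(p['mount']); Rw=M[:3,:3]; c=M[:3,3]
    else:
        Rm=R.from_rotvec(np.ravel(p['rvec'])).as_matrix(); Rw=Rm.T; c=-Rm.T@np.ravel(p['tvec'])
    return p,Rw,c
def ray(C,uv):
    p,Rw,c=C
    d=np.array([(uv[0]-p['cx'])/p['fx'],(uv[1]-p['cy'])/p['fy']]); s=d.copy()
    for _ in range(20): s=d/(1+p['k1']*(s@s))
    return c,Rw@np.array([s[0],s[1],1])
def atz(C,uv,z):
    c,d=ray(C,uv); return c+d*(z-c[2])/d[2]
def proj(C,X):
    p,Rw,c=C; v=Rw.T@(np.array(X)-c); s=v[:2]/v[2]; s=s*(1+p['k1']*(s@s))
    return np.array([p['fx']*s[0]+p['cx'],p['fy']*s[1]+p['cy']])
E
python3 - <<'E'
from h import *
ims=[]
for n in ['top','scene']:
    C=cam(n); im=arm.snapshot(n); cv2.imwrite(f'pics/{n}0.png',im[:,:,::-1]); print(n,C[2].round())
    for l,z in [('stand',0),('knob',110),('edge',82),('mark',82),('handle',110),('carrier',82),('scanner',0)]:
        for r in arm.pinpoint(n,l)[:2]: print(l,np.round(r['uv'],1),round(r['confidence'],2),atz(C,r['uv'],z).round(1))
print(arm.get_obs())
E
```

```text
pics
top [ 299.  -33. 1361.]
stand [317.7 220.8] 0.66 [535.8 -22.1   0. ]
stand [255.4 218.5] 0.21 [534.1 192.1   0. ]
knob [342.3 199.8] 0.64 [588.1 -98.4 110. ]
knob [311.4 159.3] 0.22 [719.1   6.7 110. ]
edge [300.2 192.3] 0.58 [613.5  38.8  82. ]
mark [322.7 226.6] 0.89 [503.4 -39.7  82. ]
handle [334.7 248. ] 0.64 [433.4 -79.7 110. ]
carrier [314.2 221. ] 0.82 [520.4 -11.5  82. ]
scanner [259.4 220.7] 0.58 [527.1 177.8   0. ]
scanner [312.9 160.6] 0.53 [751.4   4.7   0. ]
scene [1124.  824.  786.]
stand [332.9 220.4] 0.64 [538. -15.   0.]
stand [445.  304.4] 0.58 [497.8 408.2   0. ]
knob [303.6 180.9] 0.39 [ 584.3 -107.8  110. ]
edge [335.  218.9] 0.42 [590.5  70.1  82. ]
edge [301.8 180. ] 0.29 [ 563.9 -154.1   82. ]
mark [338.7 190.7] 0.64 [501.  -40.3  82. ]
handle [350.5 168.7] 0.81 [421.8 -89.5 110. ]
carrier [338.7 197.4] 0.7 [521.7 -10.7  82. ]
scanner [339.6 192.3] 0.41 [ 431.4 -131.4    0. ]
{'t': 0.8, 'joint_pos': array([-1.30099429e+00,  3.19575249e-01,  1.56449972e+00,  1.10169129e-05,
        1.25739317e+00, -1.99715126e-02]), 'joint_velocities': array([ 0.00114803,  0.00073877,  0.00041432,  0.00025123,  0.00088444,
       -0.0006858 ]), 'effort': array([ 2.49941433e-03, -4.15357697e+01, -2.34411067e+01,  2.63992188e-04,
        5.68382563e-05,  1.43172531e-05]), 'tool_pos': array([ 164.32086305, -551.03448487,  239.35227999]), 'eef_rot': array([6.11187166e-05, 9.89522503e-01, 1.44378713e-01, 1.29560161e-05]), 'wrist_force': array([-0.08552235,  0.0782978 , -0.32299043]), 'moment': array([ 0.01030226,  0.02451781, -0.03940055]), 'grasp_force': 0.0, 'opening': 0.9985604371807597}
```

View pics/top0.png

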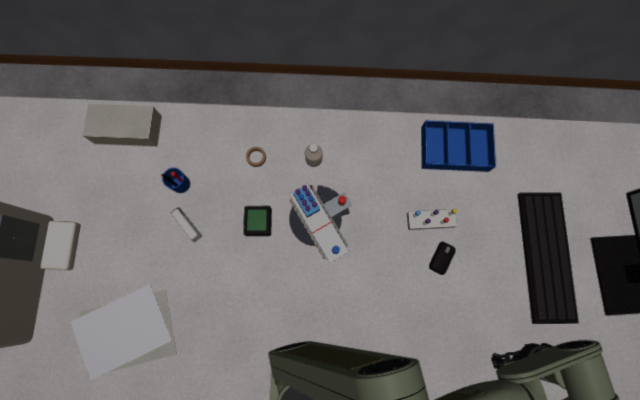

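View pics/scene0.png

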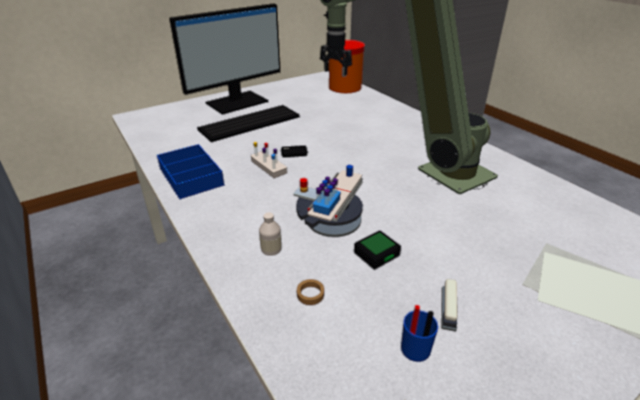

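The top view shows the stand at about (316,218), the head pointing up-left with its red knob at (342,200), the handle at (335,249), and the scanner at (258,221). The scene view agrees. The estimates are axis ≈ (536,-18), head direction ≈ 33°, scanner ≈ 92°. Next I'll move above the stand for a wrist look.

>>> {"op": "carry_out", "data": {"steps": [[[0, 0, 0], [0.12, -0.087, -0.022], 1], [[0, 0, 0], [0.12, -0.087, -0.022], 1], [[0, 0, 0], [0.12, -0.087, -0.022], 1], [[0, 0, 0], [0.12, -0.087, -0.022], 1], [[0, 0, 0], [0.12, -0.087, -0.022], 1], [[0, 0, 0], [0.12, -0.087, -0.022], 1], [[0, 0, 0], [0.12, -0.087, -0.022], 1], [[0, 0, 0], [0.12, -0.087, -0.022], 1]]}}

```text
t: 1.6
tool_pos: [381.4, -267.1, 292.7]
eef_rot: [0.0, 0.99, 0.144, 0.0]
wrist_force: [1.5, -0.1, -0.3]
opening: 1.0
grasp_force: 0.0
```

>>> {"op": "carry_out", "data": {"steps": [[[0, 0, 0], [0.12, -0.087, -0.022], 1], [[0, 0, 0], [0.12, -0.087, -0.022], 1], [[0, 0, 0], [0.12, -0.087, -0.022], 1], [[0, 0, -0.047], [0, 0, 0], 1], [[0, 0, -0.047], [0, 0, 0], 1], [[0, 0, -0.047], [0, 0, 0], 1], [[0, 0, -0.047], [0, 0, 0], 1], [[0, 0, -0.047], [0, 0, 0], 1]]}}

```text
t: 2.4
tool_pos: [461.8, -162.6, 312.0]
eef_rot: [0.0, 0.869, 0.494, 0.0]
wrist_force: [-0.5, -0.2, -0.2]
opening: 1.001
grasp_force: 0.0
```

>>> {"op": "carry_out", "data": {"steps": [[[0, 0, -0.047], [0, 0, 0], 1], [[0, 0, -0.047], [0, 0, 0], 1], [[0, 0, -0.047], [0, 0, 0], 1], [[0, 0, -0.047], [0, 0, 0], 1], [[0, 0, -0.047], [0, 0, 0], 1], [[0, 0, -0.047], [0, 0, 0], 1], [[0, 0, -0.047], [0, 0, 0], 1], [[0, 0, 0], [0, 0, 0], 1]]}}

```text
t: 3.2
tool_pos: [461.7, -162.7, 312.0]
eef_rot: [0.0, 0.514, 0.858, -0.0]
wrist_force: [0.2, 0.7, -0.0]
opening: 0.994
grasp_force: 0.0
```

```bash
cat > look.py <<'E'
from h import *
import sys
C=cam('wrist'); im=arm.snapshot('wrist'); cv2.imwrite(f'pics/{sys.argv[1]}.png',im[:,:,::-1]); print(C[2].round(),C[1][:,2].round(2),C[0]['mount'])
for l,z in [('stand',0),('knob',110),('edge',82),('mark',82),('handle',110),('carrier',82),('scanner',0)]:
    for r in arm.pinpoint('wrist',l)[:2]: print(l,np.round(r['uv'],1),round(r['confidence'],2),atz(C,r['uv'],z).round(1))
o=arm.get_obs(); print(o['t'],o['tool_pos'],o['eef_rot'],o['joint_pos'].round(2))
E
python3 look.py w1
```

```text
[423. -89. 447.] [ 0.15 -0.28 -0.95] [[ 8.86721303e-04 -9.48023140e-01 -3.18200158e-01  8.28183549e+01]
 [ 9.99998398e-01  3.45889907e-04  1.75615327e-03  7.04573095e-01]
 [-1.55481171e-03 -3.18201205e-01  9.48021928e-01 -1.35336892e+02]
 [ 0.00000000e+00  0.00000000e+00  0.00000000e+00  1.00000000e+00]]
knob [448.2 171.6] 0.65 [592.3 -96.6 110. ]
mark [406.1  75.7] 0.83 [503.9 -31.3  82. ]
handle [322.7  86. ] 0.71 [429.4 -84.  110. ]
carrier [421.3  77.1] 0.96 [519.2 -24.5  82. ]
scanner [446.2 172.1] 0.22 [ 645.2 -101.     0. ]
3.6 [ 461.76197904 -162.73184562  311.92664415] [ 5.23893750e-05  5.14407392e-01  8.57545936e-01 -2.39922558e-05] [-0.36  0.14  1.62 -0.    1.38 -0.85]
```

View pics/w1.png

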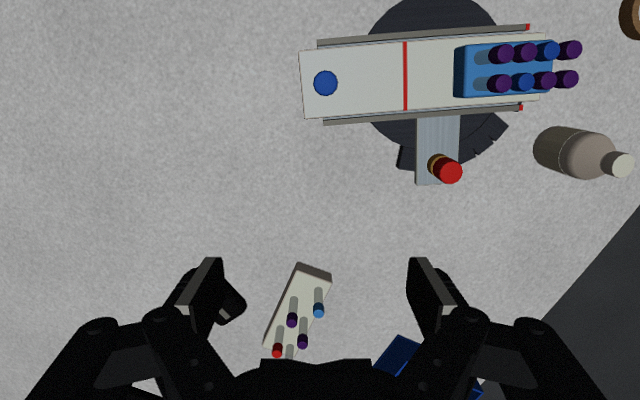

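The wrist view shows the knob top at (450,172), the handle at (325,83), the red line at column 405, and the rails from (318,43) to (528,27) and (323,123) to (521,107). The bottle is clear of the knob's path. Now I'll fit the head frame.

```bash
python3 - <<'E'
from h import *
C=cam('wrist')
P={k:atz(C,uv,z) for k,uv,z in [('ui',(318,41),90),('uo',(529,26),90),('li',(323,123),90),('lo',(522,107),90),('mark',(405,76),90),('hand',(325.5,83),126),('bi',(301,85),90),('knob',(451,172),122)]}
for k,v in P.items(): print(k,v.round(1))
for a,b in ('ui','uo'),('li','lo'): d=P[b]-P[a]; print(np.linalg.norm(d),np.degrees(np.arctan2(d[1],d[0])))
m=(P['ui']+P['uo']+P['li']+P['lo'])/4
d=P['uo']+P['lo']-P['ui']-P['li'];d/=np.linalg.norm(d); n=np.array([-d[1],d[0],0])
ax=m+20*d; print('axis from rails',ax,'knob pred',ax-100*n,'ang',np.degrees(np.arctan2(d[1],d[0])))
im=arm.snapshot('wrist'); hs=cv2.cvtColor(im,cv2.COLOR_RGB2HSV)
for k in 'handle','knob':
  for r in arm.trace('wrist',k)[:1]:
    print(k,r['box'],r['confidence'])
E
```

```text
ui [404.5 -47.1  90. ]
uo [588.3  72.1  90. ]
li [ 448.6 -117.5   90. ]
lo [633.1   3.   90. ]
mark [501.3 -33.4  90. ]
hand [430.2 -80.6 126. ]
bi [409.1 -93.6  90. ]
knob [589.2 -95.3 122. ]
219.09708248065627 32.96410298185227
220.37839671587125 33.1426114001289
axis from rails [535.39218451 -11.4464559   90.        ] knob pred [589.93454698 -95.26250863  90.        ] ang 33.053617416615545
handle [301.0, 33.4, 282.1, 85.8] 0.73
knob [430.7, 156.5, 33.8, 29.1] 0.86
```

>>> {"op": "carry_out", "data": {"steps": [[[0, 0, -0.0275], [0, 0, 0], 1], [[0, 0, 0], [-0.0147, 0.16, 0], 1], [[0, 0, 0], [-0.0147, 0.16, 0], 1], [[0, 0, 0], [-0.0147, 0.16, 0], 1], [[0, 0, 0], [0, 0, 0.14], 1], [[0, 0, 0], [0, 0, 0.14], 1], [[0, 0, 0], [0, 0, 0.14], 1], [[0, 0, 0], [0, 0, 0.14], 1]]}}

```text
t: 4.55
tool_pos: [589.7, -95.1, 142.3]
eef_rot: [0.0, 0.477, 0.879, 0.0]
wrist_force: [0.3, -0.4, -0.2]
opening: 1.001
grasp_force: 0.0
```

>>> {"op": "carry_out", "data": {"steps": [[[0, 0, 0], [0, 0, 0], 1]]}}

```text
t: 4.65
tool_pos: [585.7, -94.5, 138.1]
eef_rot: [-0.006, 0.477, 0.879, -0.002]
wrist_force: [-0.1, -0.0, -0.5]
opening: 0.999
grasp_force: 0.0
```

```bash
python3 look.py w2
```

```text
[543. -25. 274.] [ 0.16 -0.26 -0.95] [[ 9.10940477e-04 -9.47976290e-01 -3.18339636e-01  8.27616893e+01]
 [ 9.99998247e-01  3.42783240e-04  1.84076511e-03  7.51508643e-01]
 [-1.63588019e-03 -3.18340755e-01  9.47974940e-01 -1.35338741e+02]
 [ 0.00000000e+00  0.00000000e+00  0.00000000e+00  1.00000000e+00]]
knob [317.5 247.6] 0.63 [589.2 -96.1 110. ]
edge [284.9  65.4] 0.21 [519.7 -23.5  82. ]
mark [247.1  62.3] 0.56 [501.  -33.6  82. ]
mark [282.8  64.5] 0.25 [518.5 -23.8  82. ]
handle [65.6 66.4] 0.76 [430.2 -82.3 110. ]
carrier [282.5  64.5] 0.81 [518.3 -23.9  82. ]
carrier [527.9 202.6] 0.44 [693.4  -7.2  82. ]
5.05 [590.59835854 -95.45669764 145.88336836] [1.74929579e-03 4.76617538e-01 8.79108857e-01 5.29816114e-04] [-0.18  0.42  1.65 -0.    1.06 -0.76]
```

View pics/w2.png

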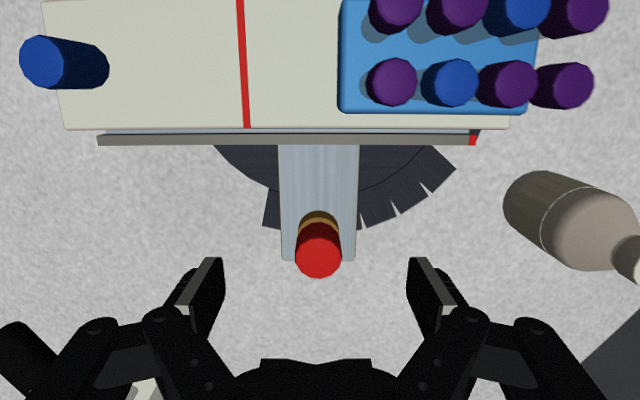

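The knob at (318,250) is midway between the fingers, and the index plate and carrier are clear. I'll descend gently and grip.

>>> {"op": "carry_out", "data": {"steps": [[[0, 0, 0], [0, 0, 0.03], 1], [[0, 0, 0], [0, 0, 0.04], 1], [[0, 0, 0], [0, 0, 0.03], 1], [[0, 0, 0], [0, 0, 0.02], 1], [[0, 0, 0], [0, 0, 0.007], 1], [[0, 0, 0], [0, 0, 0], 0], [[0, 0, 0], [0, 0, 0], -0.3], [[0, 0, 0], [0, 0, 0], -1]], "grip_force": 50}}

```text
t: 5.85
tool_pos: [590.0, -95.3, 106.2]
eef_rot: [0.0, 0.477, 0.879, 0.0]
wrist_force: [0.5, -0.7, -0.6]
opening: 0.518
grasp_force: 0.0
```

>>> {"op": "carry_out", "data": {"steps": [[[0, 0, 0], [0, 0, 0], -1], [[0, 0, 0], [0, 0, 0], -1], [[0, 0, 0], [0, 0, 0], -1], [[0, 0, 0], [0, 0, 0], -1], [[0, 0, 0], [0, 0, 0], -1]]}}

```text
t: 6.35
tool_pos: [589.8, -95.3, 106.4]
eef_rot: [0.0, 0.477, 0.879, -0.0]
wrist_force: [-2.0, -0.5, 5.8]
opening: 0.285
grasp_force: 49.2
```

>>> {"op": "carry_out", "data": {"steps": [[[0, 0, 0], [0, 0, -0.01], -1], [[0, 0, 0], [0, 0, -0.015], -1], [[0, 0, 0], [0, 0, -0.015], -1], [[0, 0, 0], [0, 0, -0.01], -1], [[0, 0, 0], [0, 0, -0.005], -1], [[0, 0, 0], [0, 0, 0], -1], [[0, 0, 0], [0, 0, 0], -1]]}}

```text
t: 7.05
tool_pos: [589.5, -95.4, 122.0]
eef_rot: [-0.0, 0.477, 0.879, -0.0]
wrist_force: [0.9, -2.5, -5.8]
opening: 0.285
grasp_force: 49.3
```

```bash
python3 look.py w3 | grep -v '\[\[\|  '; python3 -c "
from h import *
print(arm.get_obs())"
```

```text
handle [31.3 59.6] 0.85 [431.3 -82.7 110. ]
{'t': 7.45, 'joint_pos': array([-1.79475313e-01,  4.47562557e-01,  1.67854758e+00, -3.73766822e-04,
        1.01564829e+00, -7.56599613e-01]), 'joint_velocities': array([-0.00061995,  0.00100003,  0.00126092, -0.00164473, -0.00045916,
        0.00056346]), 'effort': array([ 1.69056036e+00, -4.91061437e+01, -2.17326200e+01,  7.60257952e-01,
        4.99104839e-01,  1.78224320e-02]), 'tool_pos': array([589.5594954 , -95.37475423, 122.25057585]), 'eef_rot': array([-2.91857690e-05,  4.76559871e-01,  8.79142000e-01, -1.76743414e-04]), 'wrist_force': array([ 1.66828749, -2.80874726, -5.55515239]), 'moment': array([-0.52165039, -0.18173656, -0.00908174]), 'grasp_force': 49.31245565414429, 'opening': 0.2847205206753918}
```

View pics/w3.png

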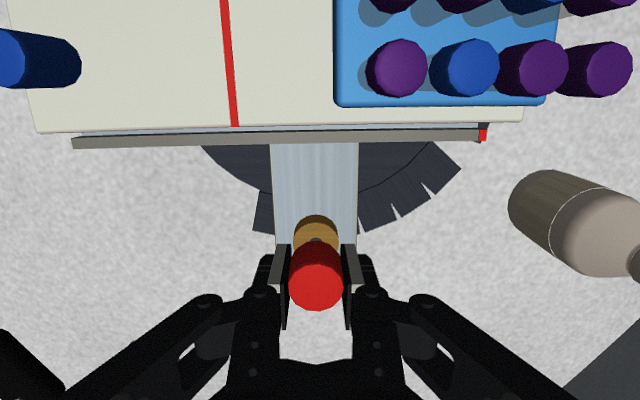

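The knob is up with the collar and rod showing beneath it at (316,230), and the ~5.6 N spring load fits a lift of about 16 mm. Starting the turn.

>>> {"op": "carry_out", "data": {"steps": [[[0, 0, -0.00833], [0.00012, 0.00873, 0], -1], [[0, 0, -0.00833], [0.00012, 0.00873, 0], -1], [[0, 0, -0.01667], [0.00046, 0.01744, 0], -1], [[0, 0, -0.01667], [0.00046, 0.01744, 0], -1], [[0, 0, -0.01667], [0.00046, 0.01744, 0], -1]]}}

```text
t: 7.95
tool_pos: [605.6, -81.8, 122.1]
eef_rot: [-0.001, 0.38, 0.925, -0.0]
wrist_force: [-0.1, -2.4, -6.1]
opening: 0.292
grasp_force: 49.4
```

```bash
cat > chk.py <<'E'
from h import *
o=arm.get_obs(); q=o['eef_rot']; M=R.from_quat([q[1],q[2],q[3],q[0]]).as_matrix()
y=np.degrees(np.arctan2(M[1,1],M[0,1])); r=o['tool_pos'][:2]-[535.4,-11.4]
print(o['t'],o['tool_pos'].round(2),'tooly',y.round(2),'r',np.hypot(*r).round(2),'knobang+90',np.degrees(np.arctan2(r[1],r[0])).round(2)+90,'F tool',(M.T@o['wrist_force']).round(1),'M',o['moment'].round(2),o['opening'],o['joint_pos'].round(2), 'Mz',M[:,2].round(4))
E
python3 chk.py
```

```text
7.95 [605.65 -81.8  122.09] tooly 45.28 r 99.45 knobang+90 44.94 F tool [-1.6 -1.8  6.1] M [-0.38 -0.02  0.02] 0.29172749856358415 [-0.15  0.47  1.64 -0.    1.03 -0.94] Mz [-0.0013  0.     -1.    ]
```

>>> {"op": "carry_out", "data": {"steps": [[[0, 0, -0.01667], [0.00046, 0.01744, 0], -1], [[0, 0, -0.01667], [0.00046, 0.01744, 0], -1], [[0, 0, -0.01667], [0.00046, 0.01744, 0], -1], [[0, 0, -0.01667], [0.00046, 0.01744, 0], -1], [[0, 0, -0.01667], [0.00046, 0.01744, 0], -1], [[0, 0, -0.01667], [0.00046, 0.01744, 0], -1], [[0, 0, -0.01667], [0.00046, 0.01744, 0], -1], [[0, 0, -0.01667], [0.00046, 0.01744, 0], -1]]}}

```text
t: 8.75
tool_pos: [627.3, -46.6, 121.7]
eef_rot: [-0.002, 0.18, 0.984, -0.0]
wrist_force: [-1.5, -2.0, -5.7]
opening: 0.284
grasp_force: 49.4
```

```bash
python3 chk.py
```

```text
8.75 [627.32 -46.62 121.68] tooly 69.3 r 98.44 knobang+90 69.03 F tool [ 0.7 -2.4  5.7] M [-0.37  0.22  0.08] 0.28427386105395436 [-0.09  0.49  1.6  -0.    1.05 -1.3 ] Mz [-3.6e-03  3.0e-04 -1.0e+00]
```

>>> {"op": "carry_out", "data": {"steps": [[[0, 0, -0.01667], [0.00046, 0.01744, 0], -1], [[0, 0, -0.01667], [0.00046, 0.01744, 0], -1], [[0, 0, -0.01667], [0.00046, 0.01744, 0], -1], [[0, 0, -0.01667], [0.00046, 0.01744, 0], -1], [[0, 0, -0.01667], [0.00046, 0.01744, 0], -1], [[0, 0, -0.01667], [0.00046, 0.01744, 0], -1], [[0, 0, -0.00833], [0.00012, 0.00873, 0], -1], [[0, 0, -0.00833], [0.00012, 0.00873, 0], -1]]}}

```text
t: 9.55
tool_pos: [633.1, -11.0, 121.5]
eef_rot: [-0.003, -0.002, 1.0, 0.0]
wrist_force: [-5.3, -2.2, -5.8]
opening: 0.289
grasp_force: 49.4
```

>>> {"op": "carry_out", "data": {"steps": [[[0, 0, 0], [0, 0, 0], -1], [[0, 0, 0], [0, 0, 0], -1], [[0, 0, 0], [0, 0, 0], -1]]}}

```text
t: 9.85
tool_pos: [633.1, -10.9, 121.6]
eef_rot: [-0.002, -0.001, 1.0, 0.0]
wrist_force: [-5.4, -1.7, -5.9]
opening: 0.285
grasp_force: 49.4
```

```bash
python3 chk.py
```

```text
9.85 [633.1  -10.94 121.57] tooly 90.13 r 97.7 knobang+90 90.27 F tool [ 5.4 -1.7  5.9] M [-0.3   0.72  0.22] 0.28534512413237634 [-0.04  0.5   1.59  0.    1.06 -1.61] Mz [-4.9e-03  5.0e-04 -1.0e+00]
```

>>> {"op": "carry_out", "data": {"steps": [[[0, 0, -0.00833], [0.003, 0.00873, 0], -1], [[0, 0, -0.00833], [0.003, 0.00873, 0], -1], [[0, 0, 0], [0, 0, 0], -1], [[0, 0, 0], [0, 0, 0], -1]]}}

```text
t: 10.25
tool_pos: [632.9, -7.2, 122.2]
eef_rot: [-0.0, -0.027, 1.0, -0.001]
wrist_force: [-3.6, -5.4, -6.2]
opening: 0.288
grasp_force: 49.6
```

```bash
python3 chk.py
```

```text
10.25 [632.86  -7.23 122.23] tooly 93.1 r 97.54 knobang+90 92.45 F tool [ 3.9 -5.2  6.2] M [-1.05  0.36 -0.25] 0.28753345309095873 [-0.03  0.5   1.59 -0.    1.06 -1.65] Mz [-7.e-04 -2.e-03 -1.e+00]
```

>>> {"op": "carry_out", "data": {"steps": [[[0, 0, 0], [0, -0.002, 0.01], -1], [[0, 0, 0], [0, 0, 0.015], -1], [[0, 0, 0], [0, 0, 0.015], -1], [[0, 0, 0], [0, 0, 0.01], -1], [[0, 0, 0], [0, 0, 0.004], -1], [[0, 0, 0], [0, 0, 0], -1], [[0, 0, 0], [0, 0, 0], -1]]}}

```text
t: 10.95
tool_pos: [632.9, -7.3, 106.6]
eef_rot: [-0.0, -0.027, 1.0, -0.0]
wrist_force: [-4.1, -4.7, -3.4]
opening: 0.282
grasp_force: 50.0
```

```bash
python3 chk.py
```

```text
10.95 [632.89  -7.28 106.59] tooly 93.08 r 97.57 knobang+90 92.42 F tool [ 4.4 -4.5  3.4] M [-0.75  0.63 -0.25] 0.28235702490472514 [-0.03  0.51  1.61 -0.    1.02 -1.65] Mz [-5.e-04 -9.e-04 -1.e+00]
```

>>> {"op": "carry_out", "data": {"steps": [[[0, 0, 0], [0, 0, 0], -0.3], [[0, 0, 0], [0, 0, 0], 0.2], [[0, 0, 0], [0, 0, 0], 1], [[0, 0, 0], [0, 0, 0], 1], [[0, 0, 0], [0, 0, 0], 1], [[0, 0, 0], [0, 0, -0.03], 1], [[0, 0, 0], [0, 0, -0.08], 1], [[0, 0, 0], [0, 0, -0.12], 1]]}}

```text
t: 11.75
tool_pos: [632.0, -6.6, 174.4]
eef_rot: [-0.002, -0.027, 1.0, 0.0]
wrist_force: [0.6, 0.1, 1.0]
opening: 1.006
grasp_force: 0.0
```

>>> {"op": "carry_out", "data": {"steps": [[[0, 0, 0], [0, 0, -0.12], 1], [[0, 0, 0], [0, 0, -0.12], 1], [[0, 0, 0], [0, 0, -0.1], 1], [[0, 0, 0], [0, 0, -0.05], 1], [[0, 0, 0], [0, 0, -0.02], 1], [[0, 0, 0], [0, 0, 0], 1], [[0, 0, 0], [0, 0, 0], 1]]}}

```text
t: 12.45
tool_pos: [632.7, -6.7, 297.0]
eef_rot: [-0.001, -0.027, 1.0, 0.0]
wrist_force: [-0.2, 0.2, -0.8]
opening: 0.999
grasp_force: 0.0
```

```bash
python3 look.py w4|grep -v '  \[' ; python3 chk.py
```

```text
[551. -10. 433.] [ 0.32  0.02 -0.95] [[ 8.92078282e-04 -9.47371108e-01 -3.20136201e-01  8.18033087e+01]
 [ 9.99998237e-01  3.16233512e-04  1.85073171e-03  8.92147082e-01]
 [-1.65209195e-03 -3.20137288e-01  9.47369721e-01 -1.35337429e+02]
 [ 0.00000000e+00  0.00000000e+00  0.00000000e+00  1.00000000e+00]]
knob [313.3 170.9] 0.73 [633.   -7.2 110. ]
edge [293.9  72.2] 0.33 [536.8 -32.4  82. ]
mark [273.3  70.7] 0.68 [536.4 -53.6  82. ]
handle [182.9  73.4] 0.89 [ 543.8 -136.4  110. ]
carrier [295.4  72. ] 0.86 [536.6 -30.9  82. ]
carrier [453.4 238. ] 0.19 [714.5 168.   82. ]
scanner [464.1  73.1] 0.94 [520.8 180.    0. ]
12.85 [633.13651448  -6.69610027 297.70500832] [-3.31939098e-04 -2.68601264e-02  9.99639147e-01 -1.33071732e-06] [-0.03  0.39  1.32 -0.    1.44 -1.65]
12.85 [633.14  -6.7  297.71] tooly 93.08 r 97.85 knobang+90 92.76 F tool [ 0.1 -0.1  0.3] M [ 0.   -0.03 -0.  ] 1.003273953957211 [-0.03  0.39  1.32 -0.    1.44 -1.65] Mz [-7.e-04 -0.e+00 -1.e+00]
```

View pics/w4.png

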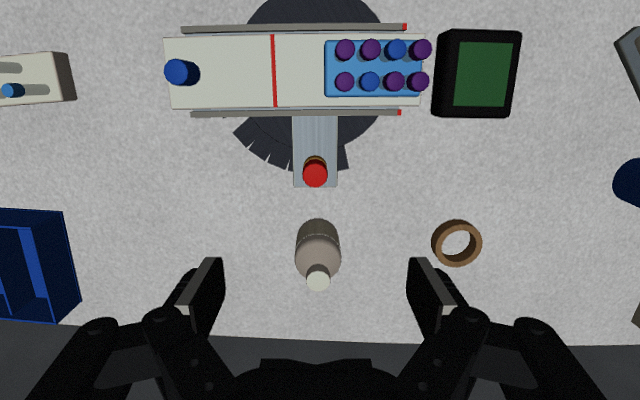

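The head now points right toward the scanner in the image, with the knob top at (315,175), the handle at (180,72), the line at column 274, and the rail ends at (404,27) and (399,112). Refitting the head frame in this pose.

```bash
python3 - <<'E'
from h import *
C=cam('wrist')
P={k:atz(C,uv,z) for k,uv,z in [('ui',(181,29.5),90),('uo',(407,26),90),('li',(191,114),90),('lo',(401.5,112),90),('mark',(274,71),90),('hand',(178,72),126),('knob',(315.5,175),122)]}
im=arm.snapshot('wrist')
# handle/knob tops by trace
for k,v in P.items(): print(k,v.round(1))
for a,b in ('ui','uo'),('li','lo'): d=P[b]-P[a]; print(np.linalg.norm(d),np.degrees(np.arctan2(d[1],d[0])))
m=(P['ui']+P['uo']+P['li']+P['lo'])/4
d=P['uo']+P['lo']-P['ui']-P['li'];d/=np.linalg.norm(d)
print('axis',m+20*d)
# crop for precision
c=cv2.resize(im[0:200,150:450],(800,533),interpolation=cv2.INTER_CUBIC); cv2.imwrite('pics/w4c.png',c[:,:,::-1])
E
```

```text
ui [ 503.  -144.1   90. ]
uo [488.5  76.3  90. ]
li [ 584.3 -138.4   90. ]
lo [570.6  81.5  90. ]
mark [537.7 -52.   90. ]
hand [ 543.8 -134.9  126. ]
knob [634.9  -5.  122. ]
220.9160981726056 93.74989758145314
220.35766109147352 93.5587728369378
axis [535.31669562 -11.22631595  90.        ]
```

View pics/w4c.png

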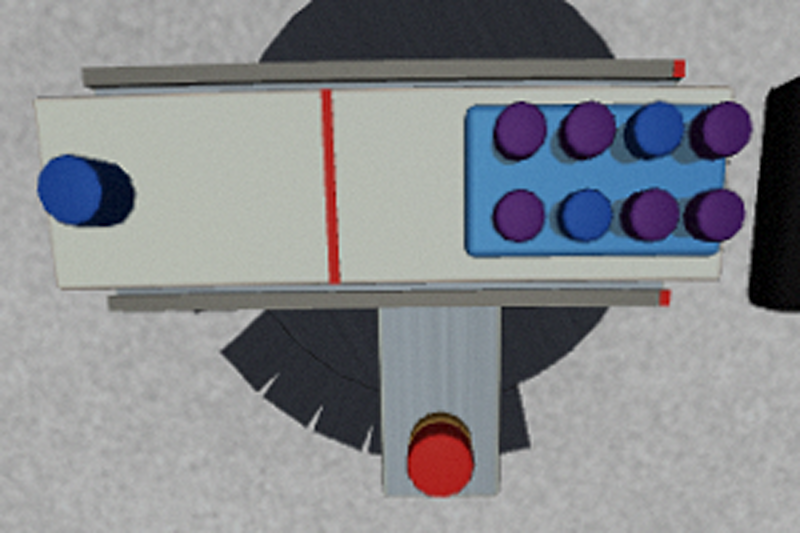

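The board sits between the rails, and the knob is low over its collar, so it is home. Handle ≈ (543.2,-136.7), axis ≈ (535.3,-11.3). Moving over the handle.

>>> {"op": "carry_out", "data": {"steps": [[[0, 0, 0], [0.032, -0.042, 0], 1], [[0, 0, 0], [0.081, -0.104, 0], 1], [[0, 0, 0], [0.097, -0.125, 0], 1], [[0, 0, 0], [0.081, -0.104, 0], 1], [[0, 0, 0], [0.032, -0.042, 0], 1]]}}

```text
t: 13.4
tool_pos: [540.4, -139.8, 298.6]
eef_rot: [-0.0, -0.025, 1.0, -0.001]
wrist_force: [0.1, 0.7, 0.1]
opening: 0.996
grasp_force: 0.0
```

>>> {"op": "carry_out", "data": {"steps": [[[0, 0, 0], [0, 0, 0.04], 1], [[0, 0, 0], [0, 0, 0.12], 1], [[0, 0, 0], [0, 0, 0.15], 1], [[0, 0, 0], [0, 0, 0.13], 1], [[0, 0, 0], [0, 0, 0.06], 1], [[0, 0, 0], [0, 0, 0.026], 1], [[0, 0, 0], [0, 0, 0], 1]]}}

```text
t: 14.1
tool_pos: [543.1, -136.1, 139.1]
eef_rot: [-0.001, -0.027, 1.0, 0.0]
wrist_force: [0.4, -1.0, -0.5]
opening: 0.996
grasp_force: 0.0
```

```bash
python3 look.py w5|grep -v '  \[' ; python3 chk.py
```

```text
[ 462. -140.  275.] [ 0.32  0.02 -0.95] [[ 8.92770566e-04 -9.47370923e-01 -3.20136747e-01  8.18025805e+01]
 [ 9.99998238e-01  3.17113498e-04  1.85028708e-03  8.92457716e-01]
 [-1.65138849e-03 -3.20137835e-01  9.47369537e-01 -1.35336697e+02]
 [ 0.00000000e+00  0.00000000e+00  0.00000000e+00  1.00000000e+00]]
knob [442.5 215.2] 0.6 [524.6 -64.8 110. ]
knob [500.7 368.3] 0.55 [635.8  -1.3 110. ]
mark [442.  219.6] 0.62 [538.5 -51.9  82. ]
handle [311.  241.6] 0.82 [ 544.7 -137.2  110. ]
handle [494.8 366.1] 0.63 [633.8  -6.2 110. ]
14.5 [ 543.53360156 -136.94713455  141.11688018] [ 7.92783606e-04 -2.68713208e-02  9.99638552e-01 -2.61485573e-04] [-0.27  0.38  1.74 -0.    1.02 -1.89]
14.5 [ 543.53 -136.95  141.12] tooly 93.08 r 125.81 knobang+90 3.7099999999999937 F tool [ 0.7 -0.6 -0.6] M [-0.03 -0.05 -0.06] 0.9994964230984588 [-0.27  0.38  1.74 -0.    1.02 -1.89] Mz [ 1.6e-03 -5.0e-04 -1.0e+00]
```

View pics/w5.png

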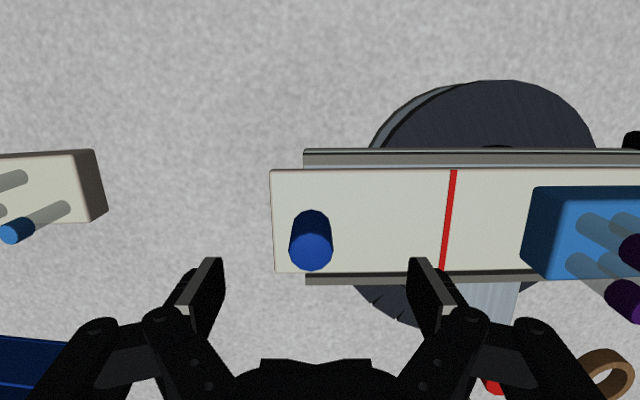

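The handle at (311,245) is centred between the fingers. Descending and gripping.

>>> {"op": "carry_out", "data": {"steps": [[[0, 0, 0], [0, 0, 0.03], 1], [[0, 0, 0], [0, 0, 0.04], 1], [[0, 0, 0], [0, 0, 0.03], 1], [[0, 0, 0], [0, 0, 0.018], 1], [[0, 0, 0], [0, 0, 0.005], 1], [[0, 0, 0], [0, 0, 0], 0.2], [[0, 0, 0], [0, 0, 0], -0.2], [[0, 0, 0], [0, 0, 0], -0.3]], "grip_force": 60}}

```text
t: 15.3
tool_pos: [543.5, -136.9, 103.8]
eef_rot: [0.0, -0.027, 1.0, -0.0]
wrist_force: [0.4, -0.1, -0.3]
opening: 0.516
grasp_force: 0.0
```

>>> {"op": "carry_out", "data": {"steps": [[[0, 0, 0], [0, 0, 0], -0.4], [[0, 0, 0], [0, 0, 0], -0.6], [[0, 0, 0], [0, 0, 0], -1], [[0, 0, 0], [0, 0, 0], -1], [[0, 0, 0], [0, 0, 0], -1], [[0, 0, 0], [0, 0, 0], -1]]}}

```text
t: 15.9
tool_pos: [543.6, -137.3, 104.1]
eef_rot: [0.001, -0.027, 1.0, -0.001]
wrist_force: [-0.6, -2.5, 5.6]
opening: 0.265
grasp_force: 58.8
```

```bash
python3 chk.py
```

```text
15.9 [ 543.61 -137.32  104.11] tooly 93.09 r 126.19 knobang+90 3.730000000000004 F tool [ 0.7 -2.5 -5.6] M [-0.36  0.09  0.06] 0.26497247974093086 [-0.27  0.42  1.79 -0.    0.94 -1.89] Mz [ 0.0014 -0.0011 -1.    ]
```

>>> {"op": "carry_out", "data": {"steps": [[[0, 0, 0], [0, 0.01, 0], -1], [[0, 0, 0], [0, 0.025, 0], -1], [[0, 0, 0], [0, 0.035, 0], -1], [[0, 0, 0], [0, 0.035, 0], -1], [[0, 0, 0], [0, 0.035, 0], -1], [[0, 0, 0], [0, 0.035, 0], -1], [[0, 0, 0], [0, 0.035, 0], -1], [[0, 0, 0], [0, 0.02, 0], -1]]}}

```text
t: 16.7
tool_pos: [540.2, -68.5, 104.1]
eef_rot: [0.001, -0.027, 1.0, -0.001]
wrist_force: [0.1, -5.3, 5.2]
opening: 0.261
grasp_force: 59.1
```

```bash
python3 chk.py
```

```text
16.7 [540.24 -68.49 104.1 ] tooly 93.13 r 57.3 knobang+90 4.849999999999994 F tool [ 0.2 -5.3 -5.2] M [-0.84 -0.03  0.06] 0.2605406493061316 [-0.15  0.39  1.83 -0.    0.92 -1.77] Mz [ 0.0022 -0.0022 -1.    ]
```

>>> {"op": "carry_out", "data": {"steps": [[[0, 0, 0], [0, 0.02, 0], -1], [[0, 0, 0], [0, 0.035, 0], -1], [[0, 0, 0], [0, 0.035, 0], -1], [[0, 0, 0], [0, 0.035, 0], -1], [[0, 0, 0], [0, 0.03, 0], -1], [[0, 0, 0], [0, 0.01, 0], -1], [[0, 0, 0], [0, 0, 0], -1], [[0, 0, 0], [0, 0, 0], -1]]}}

```text
t: 17.5
tool_pos: [537.5, -18.7, 104.1]
eef_rot: [0.001, -0.027, 1.0, -0.0]
wrist_force: [-0.1, -2.5, 5.9]
opening: 0.263
grasp_force: 59.2
```

```bash
python3 look.py w6|grep -v '  \[' ; python3 chk.py; python3 - <<'E'
import cv2
im=cv2.imread('pics/w6.png'); cv2.imwrite('pics/w6c.png',cv2.resize(im[100:340,320:640],(800,600),interpolation=cv2.INTER_CUBIC))
E
```

```text
[456. -22. 239.] [ 0.32  0.02 -0.95] [[ 8.84794569e-04 -9.47370621e-01 -3.20137663e-01  8.18000435e+01]
 [ 9.99998239e-01  3.08358105e-04  1.85127734e-03  8.91321951e-01]
 [-1.65512872e-03 -3.20138737e-01  9.47369226e-01 -1.35336827e+02]
 [ 0.00000000e+00  0.00000000e+00  0.00000000e+00  1.00000000e+00]]
stand [322.3 196.8] 0.9 [537.8 -11.9   0. ]
mark [470.7 241.2] 0.74 [531.  68.  82.]
handle [316.5 275.6] 0.95 [538.9 -16.9 110. ]
carrier [505.4 243.6] 0.79 [531.6  88.3  82. ]
scanner [561.2 190.7] 0.62 [522.  181.3   0. ]
17.9 [537.52211415 -18.70743058 104.11682774] [ 9.85537366e-04 -2.70180128e-02  9.99634420e-01 -2.85402644e-04] [-0.06  0.38  1.84 -0.    0.91 -1.68]
17.9 [537.52 -18.71 104.12] tooly 93.1 r 7.61 knobang+90 16.189999999999998 F tool [-0.8 -2.3 -5.1] M [-0.39 -0.02  0.06] 0.25887290805809526 [-0.06  0.38  1.84 -0.    0.91 -1.68] Mz [ 2.e-03 -5.e-04 -1.e+00]
```

View pics/w6c.png

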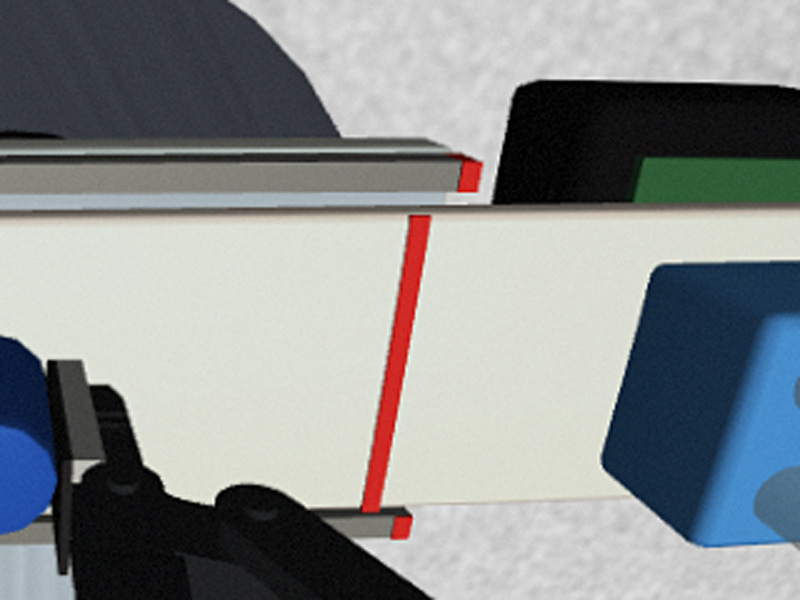

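The red line runs from (420,216) to (371,510) in the crop. The rail ends' outer edges are at (480,177) and (409,526), so the line is still a few mm short.

```bash
python3 - <<'E'
from h import *
C=cam('wrist'); f=lambda u,v: atz(C,(320+u/2.5-.3,100+v/2.5-.3),90)
uo,lo,m1,m2=f(480,177),f(409,526),f(420,216),f(371,510)
print(uo,lo,m1,m2, np.linalg.norm(uo-lo),np.linalg.norm(m1-m2))
n=uo-lo; n/=np.linalg.norm(n); u=np.array([n[1],-n[0],0]); u*=np.sign(u[1])
print('head ang',np.degrees(np.arctan2(u[1],u[0])),'mark ang',np.degrees(np.arctan2(*( (m1-m2)[[1,0]]))))
print('gap',(uo-m1)@u,(lo-m2)@u, 'lateral',((m1+m2)/2-(uo+lo)/2)@n)
E
```

```text
[488.24757481  75.8750876   90.        ] [570.47196659  80.80912583  90.        ] [496.82203265  65.54864521  90.        ] [566.34362934  70.79366121  90.        ] 82.37229714316143 69.71916951697636
head ang 93.43402941058541 mark ang -175.6855269977544
gap 10.821504049377646 9.750196864607393 lateral -1.6098362147321654
```

>>> {"op": "carry_out", "data": {"steps": [[[0, 0, 0], [0, 0.01, 0], -1], [[0, 0, 0], [0, 0.012, 0], -1], [[0, 0, 0], [0, 0.008, 0], -1], [[0, 0, 0], [0, 0, 0], -1], [[0, 0, 0], [0, 0, 0], -1], [[0, 0, 0], [0, 0, 0], -1]]}}

```text
t: 18.5
tool_pos: [537.1, -10.3, 104.1]
eef_rot: [0.001, -0.027, 1.0, -0.001]
wrist_force: [1.1, -4.4, 6.7]
opening: 0.258
grasp_force: 59.2
```

```bash
python3 chk.py; python3 - <<'E'
from h import *
im=arm.snapshot('wrist')[:,:,::-1]; s=arm.snapshot('scene')[:,:,::-1]
a=cv2.resize(im[140:320,430:550],(400,600),interpolation=cv2.INTER_CUBIC)
b=cv2.resize(s[150:270,280:360],(400,600),interpolation=cv2.INTER_CUBIC)
cv2.imwrite('pics/w7c.png',np.hstack([a,b]))
E
```

```text
18.5 [537.08 -10.3  104.12] tooly 93.11 r 2.01 knobang+90 123.18 F tool [-0.9 -4.5 -6.7] M [-0.79  0.01  0.04] 0.2581297315839092 [-0.04  0.38  1.84 -0.    0.91 -1.66] Mz [ 0.0021 -0.0015 -1.    ]
```

View pics/w7c.png

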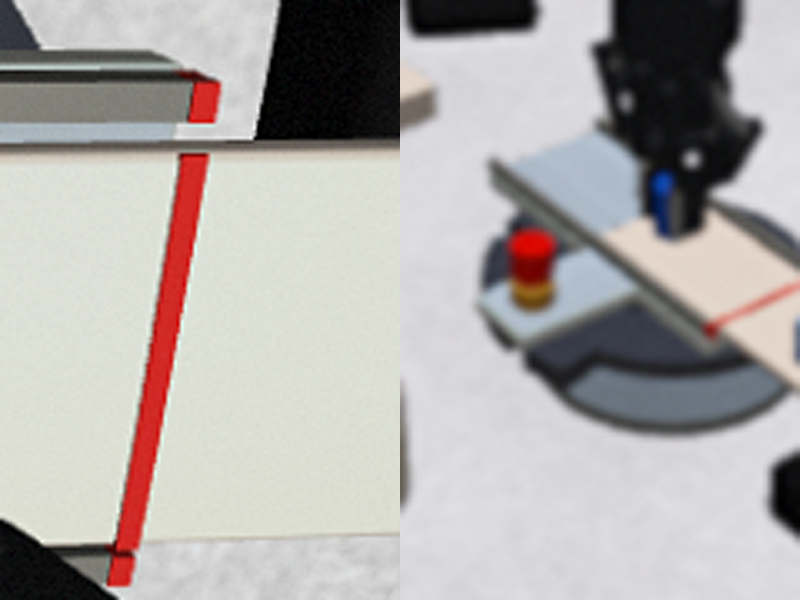

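The line now ends at about (194,155) and (128,548) in the crop. The rail outer ends are at (218,102) and (133.5,568), so it is nearly level, and the knob sits low on its collar in the scene view.

```bash
python3 - <<'E'
from h import *
C=cam('wrist'); k=400/120; f=lambda u,v: atz(C,(430+u/k-.35,140+v/k-.35),90)
uo,lo,m1,m2=f(218,102),f(133.5,568),f(194,155),f(128,548)
n=uo-lo; print(uo,lo,m1,m2,np.linalg.norm(n)); n/=np.linalg.norm(n); u=np.array([n[1],-n[0],0]); u*=np.sign(u[1])
print('head ang',np.degrees(np.arctan2(u[1],u[0])),'gap',(uo-m1)@u,(lo-m2)@u)
E
```

```text
[488.1080646   75.73254505  90.        ] [570.07569835  81.06803916  90.        ] [496.31547548  73.9558015   90.        ] [565.99263539  79.15187769  90.        ] 82.14110104711348
head ang 93.72428257438095 gap 2.306105643504171 1.646898582407853
```

>>> {"op": "carry_out", "data": {"steps": [[[0, 0, 0], [0, 0.004, 0], -1], [[0, 0, 0], [0, 0.004, 0], -1], [[0, 0, 0], [0, 0, 0], -1], [[0, 0, 0], [0, 0, 0], -1], [[0, 0, 0], [0, 0, 0], -1]]}}

```text
t: 19.1
tool_pos: [537.0, -8.2, 104.1]
eef_rot: [0.001, -0.027, 1.0, -0.001]
wrist_force: [0.1, -5.0, 5.9]
opening: 0.263
grasp_force: 59.3
```

```bash
python3 chk.py; python3 - <<'E'
from h import *
im=arm.snapshot('wrist')
C=cam('wrist'); hs=cv2.cvtColor(im,cv2.COLOR_RGB2HSV).astype(int)
red=((hs[...,0]<8)|(hs[...,0]>172))&(hs[...,1]>150)&(hs[...,2]>90)
for r in range(155,325,4):
    c=np.nonzero(red[r,430:560])[0]+430
    if len(c): print(r,c.min(),c.max(),len(c), end='; ')
c=cv2.resize(im[140:320,430:550],(400,600),interpolation=cv2.INTER_CUBIC); cv2.imwrite('pics/w8c.png',c[:,:,::-1])
E
```

```text
19.1 [536.98  -8.25 104.13] tooly 93.11 r 3.52 knobang+90 153.42000000000002 F tool [ 0.2 -5.  -5.8] M [-0.84 -0.03 -0.  ] 0.2630229174288703 [-0.04  0.38  1.84 -0.    0.91 -1.66] Mz [ 0.0021 -0.0021 -1.    ]
167 484 491 8; 171 483 490 8; 175 483 490 8; 187 484 491 8; 191 484 491 8; 195 483 490 8; 199 483 490 8; 203 482 489 8; 207 481 488 8; 211 481 487 7; 215 480 487 8; 219 479 486 8; 223 479 485 7; 227 478 485 8; 231 477 484 8; 235 477 483 7; 239 476 483 8; 243 475 482 8; 247 475 481 7; 251 474 480 7; 255 473 480 8; 259 473 479 7; 263 472 478 7; 267 471 477 7; 271 471 477 7; 275 470 476 7; 279 469 475 7; 283 469 475 7; 287 468 474 7; 291 467 473 7; 295 466 472 7; 299 466 471 6; 303 465 470 6; 307 460 466 7; 311 459 465 7; 315 459 464 6;
```

View pics/w8c.png

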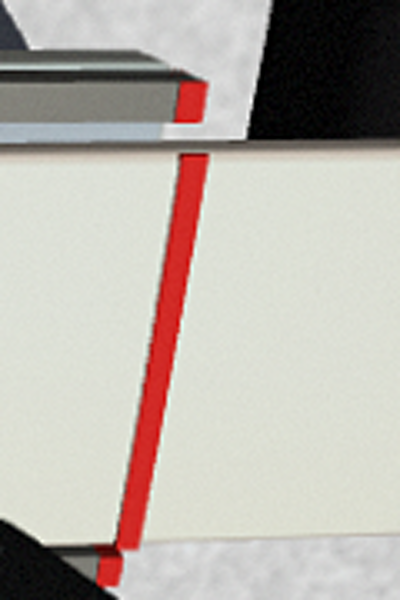

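The line's centre projects onto both rail ends within about half a pixel (~0.3 mm). The knob-grip geometry agrees to 0.2 mm. Handing in while still gripping.

```bash
python3 -c "
from workcell import arm
print(arm.hand_in())"
```

```text
the job is handed in; nothing more can be done
None
```

I turned the head to the scanner notch and let the plunger drop home, then slid the carrier out until its red line was level with the edge (within about 0.3 mm in the wrist camera), and handed in at about 19 s with the gripper still holding it level; no verdict came back.

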